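# Rack the sample jars and draw the dispenser's dose

### The job

Get the filling place ready: stand the two amber jars that are loose on the bench upright in the two free cells of the blue crate, one to a cell, setting them down rather than dropping them. Then take the bottle-top dispenser's piston by its knob and draw it straight up in its barrel, without forcing it sideways or pulling it out, until the underside of the knob's rim is level with the red volume pointer. Finish still holding the piston there, steady, because it sinks back if let go; leave the pointer's setting, the third jar, the timer, the marker and the pencil alone.

Things in the scene. Friction and masses are not known exactly. Their poses are not given: they have to be found in the camera images.
- jar_a: loose open amber glass jar, 46 mm diameter and straight-sided up to 72 mm, then a 41 mm wide threaded neck to 90 mm; 0.11 kg; origin at the centre of its underside, z up
- jar_b: a second jar just like jar_a; either may go in either free cell
- jar_c: a third jar like jar_a that already stands in one cell of the crate (which one: compare with the cells); leave it there
- crate: blue crate fixed to the bench, 178 mm (its x) by 62 mm (its y) by 38 mm high, three square cells 54 mm wide in a row along its x, 58 mm apart, floor 4 mm thick, cell dividers 33 mm high; origin at the centre of its underside. A jar in a cell stands 94 mm high. A jar can be gripped across the crate's y, above the walls, without meeting its neighbours
- cell_0 (a point): centre of the floor of the cell at the crate's -x end, z up
- cell_1 (a point): centre of the floor of the middle cell
- cell_2 (a point): centre of the floor of the cell at the crate's +x end
- dispenser: bottle-top dispenser on an amber bottle in a weighted round base (108 mm across), fixed to the bench; origin at the centre of the base's underside, z up. Its spout points to its -x and reaches 80 mm from the axis, 110 to 146 mm high; its upright scale rail stands on its +y side, 48 to 52 mm from the axis, up to 287 mm high
- barrel_mouth (a point): centre of the barrel's open top, on the bore's axis, 222 mm above the bench. The bore is vertical, 22.4 mm in diameter and 76 mm deep
- piston: loose piston, 0.14 kg: white 20 mm rod reaching 72 mm down the bore, blue knob on top. Origin on its axis at the underside of the knob's rim, z up; starts home, rim on the barrel mouth. Rim 39 mm across, 4 mm thick; above it the knob grip, 30 mm across, 4 to 37 mm above the origin. Slides freely, drops if let go. Grip it from above across the dispenser's x, clear of rail and pointer
- pointer_tip (a point): tip of the red volume pointer on the scale rail, 33 mm from the bore's axis on the dispenser's +y side; its height is the height to which the underside of the knob's rim is to be drawn, 25 to 45 mm above the barrel mouth. The pointer can be slid along its rail by a push of some 6 N, but must stay as set
- lab_timer: small white bench timer with three coloured keys, 62 x 68 x 20 mm, loose; leave alone
- marker_0: white felt marker with a black cap lying on the bench, 124 mm long, loose; leave alone
- bench_pen: green pencil lying on the bench, 142 mm long, 7 mm thick, loose; leave alone

How it is judged:
By the outcome, as a careful person would: the job done as asked, in the order asked, and still so for the second after the job is handed in, while the arm keeps its last pose, push and grip.
It also fails if it takes over 66 s, if anything falls off the work surface, if the arm or the gripper's body presses on something with over 40 N, if the wrist force passes 120 N, or if a joint passes its speed limit or range.

### The arm

A 6-joint arm with a two-finger parallel gripper is mounted at the origin on a cart in front of the work surface, level with it; the furniture and walls round the work are solid. World frame = base frame: x ahead of the robot, y to its left, z up, the work surface at z = 0. Lengths are in m, angles in rad, forces in N, time in s.
With the tool pointing down it reaches from about 0.25 to 0.725 m from the base axis. Payload 4 kg.
Tool frame: the origin (TCP) lies where the fingers leave the gripper's body, on its centre line; the fingertips stand 73 mm ahead of it and the grasp point (between the pads) lies 54 mm ahead of it; z points along the fingers, y is the line along which they close (so a half turn about z gives the same grasp; the last joint's range is limited). The gripper opens to 85 mm and grips with 20 to 120 N. Pads are 22 mm wide; open, the fingers measure 114 mm over their backs; the gripper's body (76 mm by 85 mm) begins 54 mm behind the grasp point. The pads swing forward as they close: fully open they stand 13 mm farther back than shut.
Start: joints at [1.194, 0.241, 0.005, 1.335, 0, 1.571], TCP at [0.184, 0.465, 0.304] pointing down, gripper open.
Joint ranges: [-2.72, 2.72], [-1.05, 1.87], [-1.09, 1.28], [-1.99, 2.15], [-1.42, 1.44], [-3.14, 3.14]. Speed limits (rad/s): [2.79, 2.79, 3.14, 3.14, 3.14, 3.14].

### API

Orientations are given as [roll, pitch, yaw] about the fixed x, y, z axes, in that order (R = Rz(yaw) Ry(pitch) Rx(roll)).
In Python, from cell import * gives the robot as it stands.
- The arm moves only by the shell command python3 -m handwheel 'ROWS' [FORCE]. ROWS is JSON, one flat list of numbers, 7 for each row, row after row: the shift along the tool's x, y, z in mm, then the turn, a rotation vector about the tool's x, y, z in rad, then the finger opening in mm, from 0 to 85.4. A call has 1 to 8 rows; each row shifts and turns the commanded pose from where the row before left it, along the tool's axes as they then stand; what a row does not reach is not made up. A row lasts 1/12 s, in which the tool goes at most 41.7 mm and 7.16 degrees, less where a joint would pass 70% of its speed; a pose out of reach is approached as far as the arm can. A call is refused whole if a number of a shift passes 41.7 or a number of a turn 0.125, either way. A call with a gripper value outside its range is refused whole. The fingers move at their own pace and stop on an object; FORCE is the grip in N (left out, the last holds). Time passes only in rows, so rows that do not move let the fingers close. It gives the time, the measured TCP pose, the force, the opening and the grip force at its end, in the units of the state.
- sense(): the state, without advancing time (a new reading comes with each control period).
- read_camera(name): name is "side" or "top"; returns (picture, depth): 384x512x3 uint8, red, green, blue; 384x512 float32, m along the optical axis (not along the pixel's ray), 0 where there is no reading.
- get_calibration(name): a dict with "fx", "fy", "cx", "cy" (pixels), "origin" and "orientation" of the camera in the world. Camera axes: x right, y up, looking along -z (the intrinsics and any distortion apply to the point x, -y, -z); pixel columns grow to the right and rows downward; lengths in m; the calibration is good to about 2 mm. A picture is of the moment at which its call begins. get_calibration takes no time and is no camera call.
- hand_in(): hands the job in; it is judged then, once.
The state is a dict: "time_s": time; "qpos": joint angles; "joint_vel": joint speeds; "joint_torque": joint torques, N m; "eef_pos": TCP position; "tool_rot": TCP orientation; "wrist_force": force on the tool from outside, world axes, zero at the start; "moment": the same for the moment, N m; "opening": finger opening in m; "finger_force": force on a finger pad.
Only numpy, scipy, OpenCV 4.12 (cv2) and the standard library are available. Lean on these libraries where they do the work, as an engineer would, in place of code of your own. Each camera call takes 0.05 s, during which the arm holds its last target. There are 200 camera calls.

## Working session

There is one attempt and no reset: what is moved stays moved. The work goes in short steps, Python scripts to look and compute and a shell command to move; the robot and the scene stay as the last step left them, time stands still between calls to the robot, and variables do not carry over. Pictures are saved under pics/ and viewed, at most 10 in all, crops included, and the job is handed in when it is done.

```bash
mkdir -p pics; ls; python3 - <<'E'
from cell import *
import cv2,numpy as np
for n in("side","top"):
    p,d=read_camera(n); np.savez(f"pics/{n}0.npz",p=p,d=d); cv2.imwrite(f"pics/{n}0.png",p[...,::-1])
    print(n,get_calibration(n))
print(sense())
E
```

```text
pics
side {'fx': 487.3983017037129, 'fy': 487.3983017037129, 'cx': 248.56585371396358, 'cy': 182.06179747460075, 'origin': array([0.31697605, 0.89301662, 1.18716328]), 'orientation': array([ 0.75073928,  0.01752724, -2.94425255])}
top {'fx': 361.28866118368944, 'fy': 361.28866118368944, 'cx': 254.51395579757062, 'cy': 187.82457822030003, 'origin': array([ 0.38941732, -0.05128588,  1.12317487]), 'orientation': array([ 1.34293079e-01, -1.44652068e-03, -1.57207967e+00])}
{'time_s': 0.1, 'qpos': array([ 1.19395324e+00,  2.41324001e-01,  3.88681648e-03,  1.33521763e+00,
       -1.22478152e-06,  1.57081874e+00]), 'joint_vel': array([-0.00071102, -0.00254425,  0.00548976, -0.00078899,  0.00130863,
       -0.00265001]), 'joint_torque': array([-1.35160753e-04, -3.73137224e+01,  2.53010505e+01,  1.08464988e-02,
       -7.21263041e-05, -9.10317368e-06]), 'eef_pos': array([0.18383763, 0.46452097, 0.30311931]), 'tool_rot': array([-3.13973417e+00,  1.26644045e-06,  2.76472716e+00]), 'wrist_force': array([0.16104554, 0.10620452, 0.05137701]), 'moment': array([-0.02538176,  0.01533426, -0.00354221]), 'finger_force': 0.0, 'opening': 0.08538765180438414}
```

View pics/side0.png

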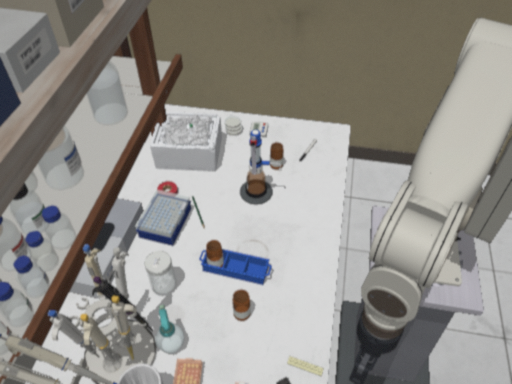

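View pics/top0.png

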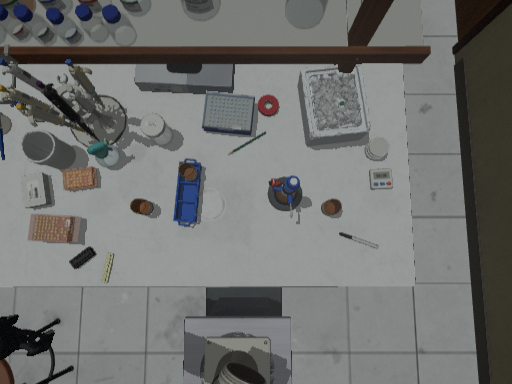

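The side view shows the crate at (236,265) with jar_c in its left cell (214,253), loose jars at (241,305) and (277,154), and the dispenser at (256,180). The top view shows the same things at the crate (187,192), jars (142,207) and (331,207), and dispenser (286,192).

```bash
cat > h.py <<'E'
from cell import *
import cv2,numpy as np
from scipy.spatial.transform import Rotation as R
def cal(n):
    c=get_calibration(n); return c,R.from_euler('xyz',c['orientation']).as_matrix()
def rays(n,uv):
    c,M=cal(n); uv=np.atleast_2d(np.array(uv,float))
    d=np.c_[(uv[:,0]-c['cx'])/c['fx'],-(uv[:,1]-c['cy'])/c['fy'],-np.ones(len(uv))]
    return c['origin'],d@M.T
def onplane(n,uv,z):
    o,d=rays(n,uv); return o+d*((z-o[2])/d[:,2])[:,None]
def cloud(n,dep):
    v,u=np.mgrid[:384,:512]; o,d=rays(n,np.c_[u.ravel(),v.ravel()])
    P=o+d*dep.reshape(-1,1); P[dep.ravel()==0]=np.nan
    return P.reshape(384,512,3)
def proj(n,P):
    c,M=cal(n); q=(np.atleast_2d(P)-c['origin'])@M
    return np.c_[c['cx']+c['fx']*q[:,0]/-q[:,2],c['cy']+c['fy']*q[:,1]/q[:,2]]
E
python3 - <<'E'
from h import *
for n in("top","side"):
    z=np.load(f"pics/{n}0.npz"); p,d=z['p'],z['d']; C=cloud(n,d)
    hsv=cv2.cvtColor(p,cv2.COLOR_RGB2HSV)
    b=np.nanmedian(C[...,2][np.abs(C[...,2])<.02]);print(n,"bench z",b)
    for nm,lo,hi in(("blue",(105,150,60),(125,255,255)),("amber",(5,100,30),(18,255,255)),("red",(0,180,90),(3,255,255)),("red2",(174,170,90),(180,255,255))):
        m=cv2.inRange(hsv,lo,hi); k,l,s,ce=cv2.connectedComponentsWithStats(m)
        for i in range(1,k):
            if s[i,4]<4: continue
            Q=C[l==i]; Q=Q[~np.isnan(Q[:,0])]
            if not len(Q):continue
            md=np.median(Q,0)
            if not(.2<md[0]<.75 and abs(md[1])<.45): continue
            top=Q[Q[:,2]>Q[:,2].max()-.008]
            print(nm,s[i],ce[i].round(1),"med",md.round(3),"zmax",Q[:,2].max().round(3),"top mid",((top.max(0)+top.min(0))/2).round(4),"ext",np.ptp(top,0).round(3))
    # rail-ish points near dispenser
v={}
a=np.load("pics/top0.npz")['p'][150:230,100:360]; b=np.load("pics/side0.npz")['p'][120:330,180:300]
cv2.imwrite("pics/t1.png",cv2.resize(a[...,::-1],None,fx=3,fy=3,interpolation=2))
cv2.imwrite("pics/s1.png",cv2.resize(b[:80,40:,::-1],None,fx=7,fy=7,interpolation=2))
E
```

```text
top bench z -0.00031961613044184656
blue [195 160   5  13  28] [197.2 166.4] med [0.606 0.121 0.036] zmax 0.041 top mid [0.604 0.123 0.037] ext [0.038 0.014 0.008]
blue [174 174  25  52 792] [186.6 201.3] med [0.496 0.157 0.005] zmax 0.043 top mid [0.5027 0.1533 0.0392] ext [0.151 0.071 0.008]
blue [285 177  10  14  45] [288.3 183.5] med [ 0.52  -0.136  0.229] zmax 0.261 top mid [ 0.5218 -0.1398  0.2577] ext [0.022 0.012 0.007]
blue [296 178   3   9   9] [297.2 182. ] med [ 0.52  -0.156  0.258] zmax 0.259 top mid [ 0.5206 -0.1556  0.2571] ext [0.019 0.005 0.005]
blue [275 187   8   3  13] [278.7 188.3] med [ 0.521 -0.12   0.145] zmax 0.148 top mid [ 0.5211 -0.1185  0.1453] ext [0.006 0.019 0.006]
blue [288 195   4   8  31] [289.5 198.6] med [ 0.491 -0.147  0.144] zmax 0.149 top mid [ 0.4922 -0.1482  0.1453] ext [0.02  0.009 0.008]
amber [179 163   6   6   9] [180.8 165.1] med [0.596 0.164 0.088] zmax 0.094 top mid [0.5952 0.1613 0.0909] ext [0.015 0.011 0.007]
amber [180 165  15  14 110] [188.6 172.6] med [0.579 0.146 0.07 ] zmax 0.097 top mid [0.5806 0.1454 0.0934] ext [0.029 0.035 
[... 1103 characters left out ...]
 ext [0.179 0.071 0.008]
amber [271 144  12  16 156] [276.4 151.2] med [ 0.476 -0.266  0.074] zmax 0.095 top mid [ 0.4739 -0.2652  0.0915] ext [0.032 0.015 0.007]
amber [272 167   6   2   9] [275.  167.3] med [ 0.477 -0.259  0.014] zmax 0.019 top mid [ 0.4787 -0.2585  0.0164] ext [0.017 0.003 0.006]
amber [248 179  18  15 219] [256.2 186.1] med [ 0.516 -0.122  0.058] zmax 0.092 top mid [ 0.5178 -0.122   0.0878] ext [0.028 0.009 0.008]
amber [207 241  15  20 242] [213.8 250.5] med [0.584 0.153 0.073] zmax 0.1 top mid [0.5827 0.1509 0.0956] ext [0.036 0.041 0.008]
amber [234 291  15  21 279] [240.9 301. ] med [0.479 0.278 0.068] zmax 0.097 top mid [0.4766 0.2886 0.0927] ext [0.036 0.037 0.008]
```

View pics/t1.png

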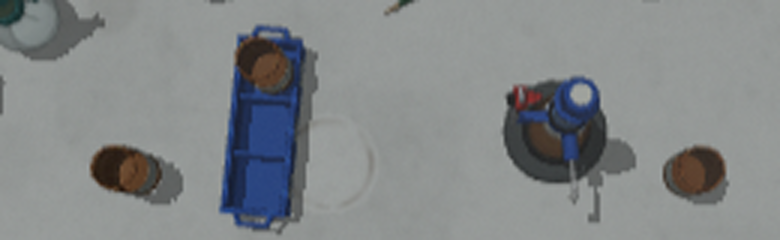

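View pics/s1.png

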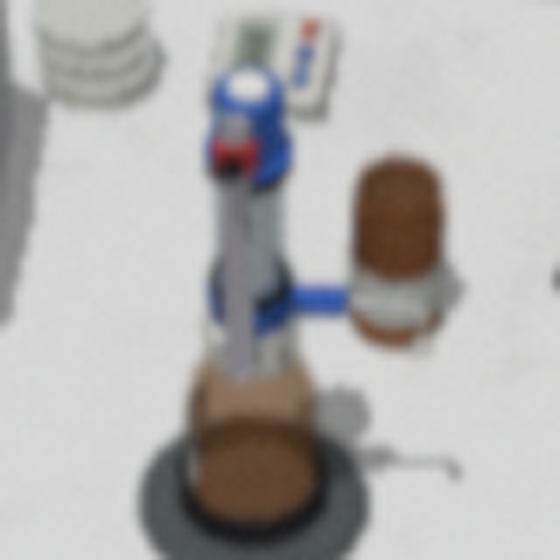

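The enlarged top view shows the crate with handle loops at both ends and two free cells. The pointer is red at about (275,182) in the top image and (253,142) in the side image, with the spout toward -x. Next I measure everything more precisely.

```bash
cat > meas.py <<'E'
from h import *
S={}
for n in("top","side"):
    z=np.load(f"pics/{n}0.npz"); S[n]=(z['p'],cloud(n,z['d']),cv2.cvtColor(z['p'],cv2.COLOR_RGB2HSV))
def near(n,c,r,z0,z1):
    C=S[n][1]; return (np.hypot(C[...,0]-c[0],C[...,1]-c[1])<r)&(C[...,2]>z0)&(C[...,2]<z1)
for nm,c,z0,z1 in(("jarA",(.478,.286),.08,.1),("jarB",(.476,-.279),.08,.1),("jarC",(.583,.148),.084,.105),("knobtop",(.52,-.145),.252,.268)):
    for n in S:
        P=S[n][1][near(n,c,.032,z0,z1)]
        cc,rr=cv2.minEnclosingCircle(P[:,:2].astype(np.float32)) if len(P) else (0,0)
        print(nm,n,len(P),"enc",np.round(cc,4),round(rr,4),"mid",((P.max(0)+P.min(0))/2).round(4),"z",np.median(P[:,2]).round(4))
for n in S:
    m=(cv2.inRange(S[n][2],(100,120,40),(128,255,255))>0)&near(n,(.52,.15),.125,.030,.05)
    P=S[n][1][m]; 
    (c,s,a)=cv2.minAreaRect(P[:,:2].astype(np.float32)); print("crate",n,len(P),np.round(c,4),np.round(s,4),a,P[:,2].mean())
    cen=np.array([.515,.152]);
    # robust yaw from edges
    x=P[:,0]; e=[]
    for lo in np.arange(.43,.61,.015):
        q=P[(x>lo)&(x<lo+.015)]
        if len(q)>3:e.append((lo+.0075,q[:,1].min(),q[:,1].max(),len(q)))
    print(np.round(e,3).tolist())
    y=P[:,1]; print("xhist",[(round(a,3),int(k)) for a,k in zip(np.arange(.40,.64,.006),np.histogram(x,np.arange(.40,.646,.006))[0])])
    h=S[n][2]; r=((h[...,0]<6)|(h[...,0]>172))&(h[...,1]>120)&(h[...,2]>60)&near(n,(.52,-.12),.07,.2,.32)
    v,u=np.nonzero(r); 
    for a,b in zip(u,v): print(n,"red",a,b,S[n][0][b,a],S[n][1][b,a].round(4))
E
python3 meas.py
```

```text
jarA top 64 enc [0.4797 0.2853] 0.022 mid [0.48   0.2843 0.0866] z 0.0867
jarA side 97 enc [0.478  0.2858] 0.0226 mid [0.4791 0.2853 0.0884] z 0.087
jarB top 58 enc [ 0.4786 -0.2808] 0.0212 mid [ 0.4792 -0.2806  0.0867] z 0.0883
jarB side 61 enc [ 0.4751 -0.2815] 0.024 mid [ 0.4774 -0.2814  0.0881] z 0.0871
jarC top 58 enc [0.5853 0.1483] 0.0215 mid [0.5856 0.1486 0.0908] z 0.092
jarC side 94 enc [0.5859 0.1489] 0.0236 mid [0.5855 0.149  0.0919] z 0.0913
knobtop top 115 enc [ 0.5224 -0.1373] 0.0238 mid [ 0.5236 -0.1373  0.2591] z 0.2584
knobtop side 66 enc [ 0.5224 -0.1459] 0.0159 mid [ 0.522  -0.1466  0.2583] z 0.2589
crate top 354 [0.5253 0.1522] [0.066  0.2024] 85.50335693359375 0.035991985756419445
[[0.438, 0.126, 0.189, 56.0], [0.452, 0.125, 0.189, 20.0], [0.468, 0.123, 0.189, 23.0], [0.483, 0.123, 0.187, 21.0], [0.498, 0.121, 0.187, 42.0], [0.513, 0.121, 0.185, 22.0], [0.528, 0.121, 0.185, 22.0], [0.543, 0.118, 0.183, 20.0], [0.558, 0.119, 0.183, 40.0], [0.573, 0.116, 0.18, 20.0], [0.588, 0.116, 0.181, 11.0], [0.603, 0.114, 0.128, 13.0]]
xhist [(np.float64(0.4), 0), (np.float64
[... 3644 characters left out ...]
  65] [ 0.5212 -0.0953  0.273 ]
side red 253 141 [129  67  67] [ 0.5183 -0.095   0.2738]
side red 254 141 [131  62  62] [ 0.5153 -0.0944  0.2747]
side red 255 141 [133  53  55] [ 0.5131 -0.0976  0.2723]
side red 251 142 [109  43  51] [ 0.5238 -0.0941  0.2699]
side red 252 142 [96 35 35] [ 0.5204 -0.0914  0.2729]
side red 253 142 [91 37 36] [ 0.5182 -0.0946  0.2703]
side red 254 142 [104  38  38] [ 0.5148 -0.0915  0.2738]
side red 255 142 [118  39  43] [ 0.5125 -0.0943  0.2715]
side red 251 143 [81 40 45] [ 0.5235 -0.0924  0.2677]
side red 252 143 [61 32 33] [ 0.5203 -0.0908  0.2697]
side red 254 143 [78 35 38] [ 0.5148 -0.0913  0.2702]
side red 255 143 [104  40  48] [ 0.512  -0.0919  0.2701]
```

```bash
cat > go.py <<'E'
# prints tool-frame shift (mm) and rotvec from the present pose to a target: x y z [angle of finger line from world +y, rad ccw]
import sys; from h import *
s=sense(); t=[float(a) for a in sys.argv[1:]]
M=R.from_euler('xyz',s['tool_rot']); a=t[3] if len(t)>3 else -.065
T=R.from_euler('xyz',[np.pi,0,np.pi+a])
print("shift",(M.as_matrix().T@(np.array(t[:3])-s['eef_pos'])*1000).round(1),"turn",(M.inv()*T).as_rotvec().round(4),"pos",s['eef_pos'].round(4),"t",round(s['time_s'],2),"F",s['wrist_force'].round(1),"op",round(s['opening']*1000,1),"ff",round(float(s['finger_force']),1))
E
python3 -m handwheel '[0,0,0,0,0,-0.104,85, 0,0,0,0,0,-0.104,85, 0,0,0,0,0,-0.104,85]' 20; python3 go.py .479 .2855 .25
```

```text
time_s: 0.35
eef_pos: [0.1839, 0.4647, 0.3033]
tool_rot: [-3.14, -0.0, 3.082]
wrist_force: [-0.0, -0.3, -0.7]
opening: 0.085
finger_force: 0.0
shift [-305.3 -161.2   53.4] turn [-0.0013 -0.0004  0.0053] pos [0.1839 0.4647 0.3033] t 0.35 F [-0.  -0.3 -0.7] op 85.0 ff 0.0
```

```bash
python3 -m handwheel '[-25,-13,0,0,0,0,85, -25,-13,0,0,0,0,85, -25,-13,5,0,0,0,85, -25,-13,5,0,0,0,85, -25,-13,5,0,0,0,85, -25,-13,5,0,0,0,85, -25,-13,5,0,0,0,85, -25,-13,5,0,0,0,85]'; python3 -m handwheel '[-25,-14,5,0,0,0,85, -25,-14,5,0,0,0,85, -25,-14,5,0,0,0,85, -25,-12,5,0,0,0,85, -5,-3,3,0,0,0,85, 0,0,0,0,0,0,85]';python3 go.py .479 .2855 .112
```

```text
time_s: 1.02
eef_pos: [0.3777, 0.3471, 0.2732]
tool_rot: [-3.141, -0.001, 3.077]
wrist_force: [0.2, -0.2, 0.4]
opening: 0.0848
finger_force: 0.0
time_s: 1.52
eef_pos: [0.4788, 0.283, 0.2493]
tool_rot: [-3.14, -0.002, 3.073]
wrist_force: [-0.4, -0.6, 0.0]
opening: 0.0852
finger_force: 0.0
shift [ -0.3   2.8 137.3] turn [-0.0016 -0.0021 -0.0031] pos [0.4788 0.283  0.2493] t 1.52 F [-0.4 -0.6  0. ] op 85.2 ff 0.0
```

```bash
python3 -m handwheel '[0,2.8,20,0,0,0,85, 0,0,25,0,0,0,85, 0,0,25,0,0,0,85, 0,0,25,0,0,0,85, 0,0,20,0,0,0,85, 0,0,15,0,0,0,85, 0,0,7,0,0,0,85, 0,0,0,0,0,0,85]'; python3 -m handwheel '[0,0,0,0,0,0,60,0,0,0,0,0,0,52,0,0,0,0,0,0,47,0,0,0,0,0,0,43,0,0,0,0,0,0,40,0,0,0,0,0,0,40,0,0,0,0,0,0,40]' 30;python3 go.py .479 .2855 .23
```

```text
time_s: 2.18
eef_pos: [0.4761, 0.2874, 0.1122]
tool_rot: [-3.139, -0.004, 3.078]
wrist_force: [-0.4, 0.4, 0.6]
opening: 0.0849
finger_force: 0.0
time_s: 2.77
eef_pos: [0.4789, 0.2877, 0.1154]
tool_rot: [3.14, 0.002, 3.077]
wrist_force: [-1.5, -0.7, 5.4]
opening: 0.0453
finger_force: 33.3
shift [  -0.5   -2.  -114.6] turn [ 0.0016  0.0022 -0.    ] pos [0.4789 0.2877 0.1154] t 2.77 F [-1.5 -0.7  5.4] op 45.3 ff 33.3
```

```bash
python3 -m handwheel '[0,0,-5,0,0,0,40, 0,0,-15,0,0,0,40, 0,0,-25,0,0,0,40, 0,0,-25,0,0,0,40, 0,0,-15,0,0,0,40, 0,0,-5,0,0,0,40, 0,0,0,0,0,0,40]';python3 go.py .527 .1535 .2; cat > held.py <<'E'
from h import *
import sys
s=sense(); e=s['eef_pos']; g=e-[0,0,.054]
for n in("top","side"):
    p,d=read_camera(n); np.savez(f"pics/{n}_{sys.argv[1]}.npz",p=p,d=d); C=cloud(n,d); h=cv2.cvtColor(p,cv2.COLOR_RGB2HSV)
    u,v=proj(n,g)[0].astype(int)
    m=(cv2.inRange(h,(4,90,25),(19,255,255))>0)&(np.hypot(C[...,0]-g[0],C[...,1]-g[1])<.05)&(C[...,2]>.02)
    P=C[m]; print(n,len(P),"min",P.min(0).round(4),"max",P.max(0).round(4),"mid-tcp",(((P.max(0)+P.min(0))/2-e)).round(4))
    cv2.imwrite(f"pics/{n}_{sys.argv[1]}.png",cv2.resize(p[max(v-40,0):v+40,u-50:u+50,::-1],None,fx=4,fy=4))
E
python3 held.py liftA; python3 -c "
import cv2,numpy as np
cv2.imwrite('pics/l1.png',np.hstack([cv2.imread('pics/top_liftA.png'),cv2.imread('pics/side_liftA.png')]))"
```

```text
time_s: 3.35
eef_pos: [0.4788, 0.2877, 0.2054]
tool_rot: [3.14, 0.003, 3.077]
wrist_force: [-0.1, 0.5, -1.5]
opening: 0.0457
finger_force: 33.0
shift [ -56.8 -130.8    5.3] turn [0.0019 0.0026 0.0001] pos [0.4788 0.2877 0.2054] t 3.35 F [-0.1  0.5 -1.5] op 45.7 ff 33.0
top 36 min [0.4582 0.2574 0.0954] max [0.4677 0.2947 0.1809] mid-tcp [-0.0158 -0.0116 -0.0673]
side 114 min [0.4566 0.265  0.096 ] max [0.4797 0.3178 0.2365] mid-tcp [-0.0106  0.0037 -0.0392]
```

View pics/l1.png

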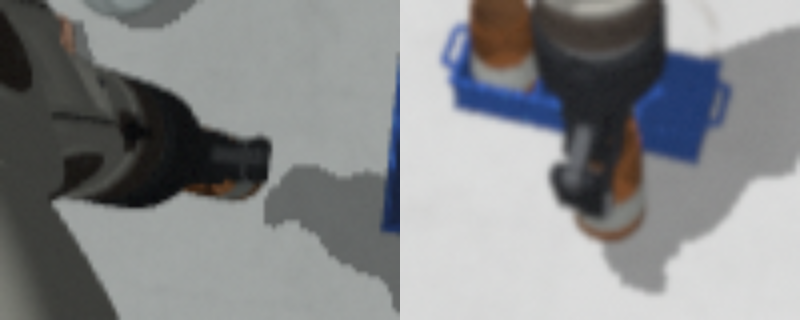

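The jar is held upright in both views, slightly right of the finger in the side crop (bottom spans about x 578–645). I measure its offset from the depth below the fingertips.

```bash
cat > off.py <<'E'
from h import *
import sys
from scipy.optimize import least_squares
e=sense()['eef_pos']; zb=float(sys.argv[2])  # jar underside z
print("tcp",e.round(4))
for n in("top","side"):
    d=np.load(f"pics/{n}_{sys.argv[1]}.npz")['d']; C=cloud(n,d)
    m=(np.hypot(C[...,0]-e[0],C[...,1]-e[1])<.04)&(C[...,2]>zb+.004)&(C[...,2]<zb+.03); P=C[m]
    if len(P)<8: print(n,len(P)); continue
    f=least_squares(lambda c:np.hypot(P[:,0]-c[0],P[:,1]-c[1])-.023,e[:2],loss='soft_l1',f_scale=.002)
    print(n,len(P),"min",P.min(0).round(4),"max",P.max(0).round(4),"fit",f.x.round(4),"off",(f.x-e[:2]).round(4))
E
python3 off.py liftA .09
```

```text
tcp [0.4776 0.287  0.2029]
top 20 min [0.4578 0.2652 0.0954] max [0.5    0.2857 0.12  ] fit [0.4807 0.2859] off [ 0.0031 -0.0011]
side 81 min [0.4559 0.2864 0.0942] max [0.4982 0.309  0.1199] fit [0.4786 0.2846] off [ 0.001  -0.0024]
```

```bash
python3 -m handwheel '[-5,-12,0,0,0,0,40, -8,-18,0,0,0,0,40, -8,-20,0,0,0,0,40, -9,-21,0,0,0,0,40, -9,-21,0,0,0,0,40, -9,-20,0,0,0,0,40, -5,-12,0,0,0,0,40, -3,-5,0,0,0,0,40]';python3 -m handwheel '[0,0,8,0,0,0,40, 0,0,15,0,0,0,40,0,0,12,0,0,0,40,0,0,5,0,0,0,40,0,0,0,0,0,0,40,0,0,0,0,0,0,40]'; python3 held.py overA>/dev/null; python3 off.py overA .05;python3 go.py .527 .1535 .119
```

```text
time_s: 4.12
eef_pos: [0.5255, 0.1525, 0.2026]
tool_rot: [-3.14, -0.002, 3.074]
wrist_force: [-0.7, -0.2, -1.7]
opening: 0.0452
finger_force: 33.0
time_s: 4.62
eef_pos: [0.5252, 0.1556, 0.1634]
tool_rot: [-3.141, -0.001, 3.078]
wrist_force: [1.1, -0.6, -1.3]
opening: 0.0454
finger_force: 33.0
tcp [0.5259 0.1556 0.1645]
top 22 min [0.5033 0.132  0.0549] max [0.5635 0.1587 0.0791] fit [0.5285 0.1517] off [ 0.0026 -0.0039]
side 98 min [0.5024 0.1471 0.0541] max [0.5648 0.1777 0.0798] fit [0.5272 0.1529] off [ 0.0013 -0.0026]
shift [-1.2 -2.  45.5] turn [0.0005 0.0011 0.001 ] pos [0.5259 0.1556 0.1645] t 4.72 F [-0.6 -0.8 -0.5] op 45.9 ff 33.0
```

```bash
python3 -m handwheel '[0.5,1,8,0,0,0,40, 0,0,10,0,0,0,40,0,0,10,0,0,0,40,0,0,6,0,0,0,40,0,0,3,0,0,0,40,0,0,3,0,0,0,40,0,0,2,0,0,0,40,0,0,0,0,0,0,40]'; python3 -m handwheel '[0,0,1.5,0,0,0,40,0,0,0,0,0,0,40]'; python3 -m handwheel '[0,0,1,0,0,0,40,0,0,0,0,0,0,40]'
```

```text
time_s: 5.38
eef_pos: [0.5251, 0.1559, 0.1215]
tool_rot: [-3.141, -0.001, 3.077]
wrist_force: [0.5, -0.4, -1.5]
opening: 0.0455
finger_force: 33.0
time_s: 5.55
eef_pos: [0.5254, 0.156, 0.1205]
tool_rot: [3.141, 0.0, 3.077]
wrist_force: [0.2, -0.0, -1.1]
opening: 0.0453
finger_force: 33.0
time_s: 5.72
eef_pos: [0.5254, 0.156, 0.1196]
tool_rot: [3.141, 0.001, 3.077]
wrist_force: [-0.3, -0.6, -1.4]
opening: 0.0455
finger_force: 33.0
```

```bash
python3 -m handwheel '[0,0,1,0,0,0,40,0,0,0,0,0,0,40]'|sed -n 2,4p; python3 -m handwheel '[0,0,1,0,0,0,40,0,0,0,0,0,0,40]'|sed -n 2,4p;
```

```text
eef_pos: [0.5256, 0.156, 0.1195]
tool_rot: [3.141, 0.001, 3.077]
wrist_force: [-1.6, -0.7, 4.0]
eef_pos: [0.5257, 0.156, 0.1195]
tool_rot: [3.141, 0.002, 3.077]
wrist_force: [-3.1, -2.8, 10.8]
```

```bash
python3 -m handwheel '[0,0,-1,0,0,0,40,0,0,0,0,0,0,50,0,0,0,0,0,0,60,0,0,0,0,0,0,70,0,0,0,0,0,0,85,0,0,0,0,0,0,85,0,0,0,0,0,0,85]'; python3 -m handwheel '[0,0,-10,0,0,0,85,0,0,-25,0,0,0,85,0,0,-35,0,0,0,85,0,0,-35,0,0,0,85,0,0,-35,0,0,0,85,0,0,-35,0,0,0,85,0,0,-25,0,0,0,85,0,0,-10,0,0,0,85]'; python3 go.py .478 -.281 .33
```

```text
time_s: 6.63
eef_pos: [0.5252, 0.156, 0.1182]
tool_rot: [-3.142, -0.0, 3.077]
wrist_force: [-0.3, -0.2, -1.0]
opening: 0.0848
finger_force: 0.0
time_s: 7.3
eef_pos: [0.5263, 0.1563, 0.3342]
tool_rot: [3.139, 0.008, 3.077]
wrist_force: [0.0, -0.0, 0.2]
opening: 0.0852
finger_force: 0.0
shift [  19.9 -439.6    2.7] turn [0.0031 0.0082 0.0002] pos [0.5263 0.1563 0.3342] t 7.3 F [ 0.  -0.   0.2] op 85.2 ff 0.0
```

```bash
python3 -m handwheel '[25,-10,0,0,0,0,85,35,-10,0,0,0,0,85,35,-20,0,0,0,0,85,25,-32,0,0,0,0,85,5,-35,0,0,0,0,85,0,-35,0,0,0,0,85,0,-35,0,0,0,0,85,0,-35,0,0,0,0,85]'|sed -n 1,3p; python3 -m handwheel '[0,-35,0,0,0,0,85,0,-35,0,0,0,0,85,0,-35,0,0,0,0,85,0,-35,0,0,0,0,85,0,-35,0,0,0,0,85,0,-25,0,0,0,0,85,0,0,0,0,0,0,85]'|sed -n 1,3p; python3 go.py .478 -.281 .22
```

```text
time_s: 7.97
eef_pos: [0.3856, -0.0487, 0.3284]
tool_rot: [3.142, 0.0, 3.078]
time_s: 8.55
eef_pos: [0.3731, -0.2508, 0.3277]
tool_rot: [-3.14, -0.001, 3.071]
shift [-106.8  -22.6  107.6] turn [-0.0013 -0.0008 -0.0053] pos [ 0.3731 -0.2508  0.3277] t 8.55 F [ 0.  -0.6 -0.1] op 85.1 ff 0.0
```

```bash
python3 -m handwheel '[-10,-12,10,0,0,0,85,-20,-10,20,0,0,0,85,-25,0,25,0,0,0,85,-25,0,25,0,0,0,85,-20,0,18,0,0,0,85,-7,0,10,0,0,0,85,0,0,0,0,0,0,85]'|sed -n 1,3p;  python3 go.py .478 -.281 .112; python3 held.py preB >/dev/null; python3 off.py preB 0
```

```text
time_s: 9.13
eef_pos: [0.4789, -0.2744, 0.2171]
tool_rot: [3.139, -0.005, 3.079]
shift [ -0.  -7. 105.] turn [ 0.0029 -0.0054  0.0021] pos [ 0.4789 -0.2744  0.2171] t 9.13 F [0.7 0.  0.2] op 84.9 ff 0.0
tcp [ 0.4785 -0.2752  0.2203]
top 45 min [ 0.4461 -0.3023  0.0041] max [ 0.4926 -0.2499  0.0295] fit [ 0.4802 -0.2782] off [ 0.0017 -0.003 ]
side 63 min [ 0.4425 -0.2938  0.004 ] max [ 0.5096 -0.2422  0.0299] fit [ 0.4772 -0.2814] off [-0.0013 -0.0061]
```

```bash
python3 -m handwheel '[0,-5,15,0,0,0,85, 0,0,25,0,0,0,85, 0,0,25,0,0,0,85, 0,0,20,0,0,0,85, 0,0,13,0,0,0,85, 0,0,8,0,0,0,85, 0,0,0,0,0,0,85]'|sed -n 1,4p; python3 -m handwheel '[0,0,0,0,0,0,60,0,0,0,0,0,0,52,0,0,0,0,0,0,47,0,0,0,0,0,0,43,0,0,0,0,0,0,40,0,0,0,0,0,0,40,0,0,0,0,0,0,40]' 30;python3 go.py .479 -.281 .23
```

```text
time_s: 9.82
eef_pos: [0.4777, -0.2807, 0.1143]
tool_rot: [3.141, -0.001, 3.076]
wrist_force: [-0.7, 0.1, 0.1]
time_s: 10.4
eef_pos: [0.4797, -0.2813, 0.1162]
tool_rot: [-3.14, 0.003, 3.077]
wrist_force: [-1.0, 0.6, 6.5]
opening: 0.0462
finger_force: 30.4
shift [ 4.000e-01  1.000e-01 -1.138e+02] turn [-0.0012  0.0027  0.0004] pos [ 0.4797 -0.2813  0.1162] t 10.4 F [-1.   0.6  6.5] op 46.2 ff 30.4
```

```bash
python3 -m handwheel '[0,0,-5,0,0,0,40, 0,0,-15,0,0,0,40, 0,0,-25,0,0,0,40, 0,0,-25,0,0,0,40, 5,0,-20,0,0,0,40, 15,0,-10,0,0,0,40, 25,0,0,0,0,0,40,25,0,0,0,0,0,40]'|sed -n 1,4p; python3 -m handwheel '[25,10,0,0,0,0,40,10,20,0,0,0,0,40,0,30,0,0,0,0,40,0,30,0,0,0,0,40,0,30,0,0,0,0,40,0,30,0,0,0,0,40,0,30,0,0,0,0,40,0,30,0,0,0,0,40]'|sed -n 1,3p;  python3 -m handwheel '[0,30,0,0,0,0,40,0,30,0,0,0,0,40,0,30,0,0,0,0,40,0,30,0,0,0,0,40,0,30,0,0,0,0,40,0,20,0,0,0,0,40,0,10,0,0,0,0,40,0,0,0,0,0,0,40]'|sed -n 1,6p;python3 go.py .469 .157 .212
```

```text
time_s: 11.07
eef_pos: [0.409, -0.2766, 0.2156]
tool_rot: [-3.14, 0.002, 3.078]
wrist_force: [-0.4, -0.2, -1.1]
time_s: 11.73
eef_pos: [0.3873, -0.0633, 0.2147]
tool_rot: [-3.141, 0.0, 3.076]
time_s: 12.4
eef_pos: [0.3994, 0.1166, 0.2146]
tool_rot: [3.141, 0.0, 3.08]
wrist_force: [0.8, -0.6, -0.1]
opening: 0.0461
finger_force: 31.1
shift [-67.   44.6   2.6] turn [0.0003 0.0004 0.0036] pos [0.3994 0.1166 0.2146] t 12.4 F [ 0.8 -0.6 -0.1] op 46.1 ff 31.1
```

```bash
python3 -m handwheel '[-5,8,0,0,0,0,40,-14,12,0,0,0,0,40,-18,12,0,0,0,0,40,-18,9,0,0,0,0,40,-10,3,0,0,0,0,40,-2,0,0,0,0,0,40,0,0,0,0,0,0,40]'|sed -n 1,3p;python3 -m handwheel '[0,0,8,0,0,0,40, 0,0,15,0,0,0,40,0,0,15,0,0,0,40,0,0,5,0,0,0,40,0,0,0,0,0,0,40,0,0,0,0,0,0,40]'|sed -n 2,4p; python3 held.py overB>/dev/null; python3 off.py overB .056;python3 go.py .469 .157 .119
python3 - <<'E'
from h import *
for n in("top","side"):
    C=cloud(n,np.load(f"pics/{n}_overB.npz")['d'])
    m=(np.hypot(C[...,0]-.469,C[...,1]-.157)<.045)&(C[...,2]>.06)&(C[...,2]<.078)&(C[...,0]<.4975);P=C[m];print(n,len(P),P.min(0),P.max(0))
E
```

```text
time_s: 12.98
eef_pos: [0.4695, 0.1537, 0.214]
tool_rot: [-3.141, -0.001, 3.075]
eef_pos: [0.4684, 0.1542, 0.1713]
tool_rot: [-3.141, -0.001, 3.076]
wrist_force: [-0.2, -0.3, -0.6]
tcp [0.4693 0.1547 0.1722]
top 15 min [0.4459 0.1328 0.0604] max [0.5073 0.1506 0.0854] fit [0.478  0.1432] off [ 0.0086 -0.0114]
side 113 min [0.4439 0.1478 0.0601] max [0.5074 0.1781 0.0859] fit [0.4685 0.1536] off [-0.0008 -0.001 ]
shift [ 0.5  2.3 53.2] turn [0.0005 0.0013 0.0001] pos [0.4693 0.1547 0.1722] t 13.58 F [ 0.3  0.2 -1.1] op 46.2 ff 31.2
top 6 [0.44586144 0.13368385 0.06039552] [0.45847121 0.14496773 0.07776199]
side 62 [0.44386298 0.15682668 0.06046171] [0.48732143 0.17807482 0.07794968]
```

```bash
python3 -m handwheel '[0,3.5,0,0,0,0,40,0,0,8,0,0,0,40, 0,0,10,0,0,0,40,0,0,10,0,0,0,40,0,0,10,0,0,0,40,0,0,6,0,0,0,40,0,0,4,0,0,0,40,0,0,0,0,0,0,40]'|sed -n 2,4p; python3 -m handwheel '[0,0,1.5,0,0,0,40,0,0,0,0,0,0,40]'|sed -n 2,4p; python3 -m handwheel '[0,0,1,0,0,0,40,0,0,0,0,0,0,40]'|sed -n 2,4p
```

```text
eef_pos: [0.4684, 0.1578, 0.1219]
tool_rot: [-3.141, -0.003, 3.077]
wrist_force: [-0.2, 0.1, -0.9]
eef_pos: [0.4694, 0.1582, 0.1219]
tool_rot: [3.141, 0.0, 3.077]
wrist_force: [0.1, 0.0, -1.3]
eef_pos: [0.4695, 0.1582, 0.1212]
tool_rot: [3.141, 0.001, 3.077]
wrist_force: [0.0, 0.3, -0.7]
```

```bash
for i in 1; do python3 -m handwheel '[0,0,1,0,0,0,40,0,0,0,0,0,0,40]'|sed -n 2,4p; python3 -m handwheel '[0,0,1,0,0,0,40,0,0,0,0,0,0,40]'|sed -n 2,4p; done
```

```text
eef_pos: [0.4695, 0.1582, 0.1203]
tool_rot: [3.141, 0.001, 3.077]
wrist_force: [0.6, 0.6, -0.9]
eef_pos: [0.4697, 0.1583, 0.1202]
tool_rot: [3.141, 0.002, 3.077]
wrist_force: [-2.0, 0.6, 6.7]
```

```bash
python3 -m handwheel '[0,0,-0.5,0,0,0,40,0,0,0,0,0,0,50,0,0,0,0,0,0,60,0,0,0,0,0,0,70,0,0,0,0,0,0,85,0,0,0,0,0,0,85,0,0,0,0,0,0,85]'|sed -n 2,6p; python3 -m handwheel '[0,0,-10,0,0,0,85,0,0,-25,0,0,0,85,0,0,-35,0,0,0,85,0,0,-35,0,0,0,85,0,0,-35,0,0,0,85,0,0,-35,0,0,0,85,0,0,-35,0,0,0,85,0,0,-35,0,0,0,85]'|sed -n 1,3p; python3 -m handwheel '[0,0,-25,0,0,0,85,10,-10,-10,0,0,0,85,30,0,0,0,0,0,85,35,0,0,0,0,0,85,35,0,0,0,0,0,85,30,0,0,0,0,0,85,10,0,0,0,0,0,85,0,0,0,0,0,0,85]'|sed -n 1,3p
python3 - <<'E'
from h import *
im=[]
for n,(u,v) in(("top",(187,195)),("side",(236,262))):
    p,d=read_camera(n); np.savez(f"pics/{n}1.npz",p=p,d=d); im.append(cv2.resize(p[v-45:v+45,u-45:u+45,::-1],None,fx=4,fy=4,interpolation=2))
    C=cloud(n,d)
    for c in((.469,.157),(.527,.1535),(.5855,.149)):
        m=(np.hypot(C[...,0]-c[0],C[...,1]-c[1])<.029)&(C[...,2]>.085)&(C[...,2]<.11);P=C[m]
        print(n,c,len(P),((P.max(0)+P.min(0))/2).round(4) if len(P) else '', P[:,2].max() if len(P) else '')
cv2.imwrite("pics/c1.png",np.hstack(im)); 
E
python3 go.py .522 -.1465 .36 1.656
```

```text
eef_pos: [0.4692, 0.1581, 0.1193]
tool_rot: [-3.141, -0.0, 3.077]
wrist_force: [-0.6, 0.3, -1.1]
opening: 0.0847
finger_force: 0.0
time_s: 16.17
eef_pos: [0.4686, 0.1579, 0.3672]
tool_rot: [3.141, 0.001, 3.077]
time_s: 16.83
eef_pos: [0.3167, 0.1577, 0.4007]
tool_rot: [3.14, 0.002, 3.079]
top (0.469, 0.157) 54 [0.468  0.1575 0.091 ] 0.09692346061578783
top (0.527, 0.1535) 53 [0.526  0.153  0.0906] 0.0959905205966658
top (0.5855, 0.149) 55 [0.5847 0.1488 0.0909] 0.09627916483283827
side (0.469, 0.157) 81 [0.4673 0.1588 0.0917] 0.0982183982237681
side (0.527, 0.1535) 90 [0.5255 0.1534 0.0932] 0.1007706122048646
side (0.5855, 0.149) 92 [0.5846 0.1493 0.0929] 0.10082249299596069
shift [-221.8 -290.9   40.4] turn [-1.3000e-03  2.5000e-03 -1.7201e+00] pos [0.3192 0.158  0.4002] t 16.93 F [-0.4  0.4 -0.8] op 85.3 ff 0.0
```

View pics/c1.png

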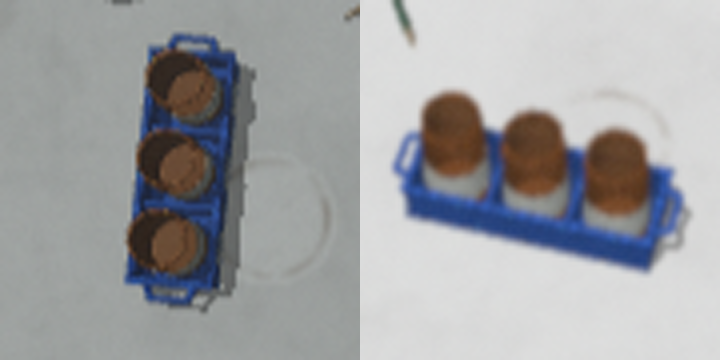

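All three jars stand upright in their cells: mouths at about (183,85), (175,170), (165,245) in the left half and a level row in the right half. Now I measure the pointer and the axis more carefully.

```bash
python3 - <<'E'
from h import *
np.set_printoptions(linewidth=200)
im=[]
for n,(r0,r1,c0,c1) in(("top",(176,190,268,284)),("side",(134,152,247,262))):
    F=[read_camera(n) for _ in range(6)]
    p=np.mean([f[0] for f in F],0); D=np.array([f[1] for f in F]); D[D==0]=np.nan; d=np.nanmedian(D,0); d[np.isnan(d)]=0
    np.savez(f"pics/{n}avg.npz",p=p,d=d)
    C=cloud(n,d)
    print(n,"z mm cols",c0); print((C[r0:r1,c0:c1,2]*1000).round(0)); print("y mm");print((C[r0:r1,c0:c1,1]*1000).round(0))
    u,v=proj(n,[.52,-.12,.25])[0].astype(int)
    im.append(cv2.resize(p[v-22:v+22,u-22:u+22,::-1],(400,400),interpolation=cv2.INTER_CUBIC)); print(n,"crop origin",u-22,v-22)
    for z,cc in((.2585,(.522,-.1465)),):
        m=(np.hypot(C[...,0]-cc[0],C[...,1]-cc[1])<.0225)&(C[...,2]>.25)&(C[...,2]<.27)&(C[...,1]<-.12);P=C[m];print("knob",len(P),P.min(0).round(4),P.max(0).round(4),cv2.minEnclosingCircle(P[:,:2].astype(np.float32)))
cv2.imwrite("pics/p1.png",np.hstack(im))
E
```

```text
top z mm cols 268
[[ -1.  -0.   2.  -0.  -0.  -1.   1.  -1.  -1.  -2.  -1.   1.  -1.  -1.  -1.   0.]
 [ -1.  -0.   0.  -1.   1.  -1.  -0.   1.  -1.   0.  -2.   6.   6.   8.  11.   9.]
 [  0.  -0.  -1.   1. 271. 273. 272.  -0.  -1.   8.   8.  10.  10.  10.   9.  11.]
 [ -1.  -0.   1. 272. 273. 286. 287.   5.   9.   9.   9.  10.  10.   9.   9.  10.]
 [ -2.  -1.  -1. 272. 273. 286. 287. 271. 267. 268.   9.   9.   9.  10.  10.  11.]
 [  1. 268. 270. 271. 272. 287. 286. 272. 267. 268. 267. 268. 268.  10.   9.  80.]
 [  1. 270. 269. 270. 273. 287. 287. 272. 267. 267. 268. 266. 268.  77.  84.  88.]
 [  1. 270. 270. 270. 273. 285. 285. 272. 268. 268. 268.  26.  82.  86.  89. 127.]
 [  0. 267. 266. 266. 273. 271. 273. 271.  11.  10.  26.  80.  86.  89. 123. 150.]
 [ -1.   2.   7. 201. 272. 271. 272. 273.   8.  25.  79.  85.  89. 123. 126. 151.]
 [ -1.   6.   9. 200. 260. 237.   9.  12.  26.  27.  82.  86.  91. 145. 146. 152.]
 [  1.   8. 146. 194. 221. 145. 146. 144. 144. 144. 144. 145. 146. 146. 146. 151.]
 [ -0.   8. 143. 190. 199. 143. 145. 144. 142. 145. 143. 144. 144. 145. 145. 152.]
 [ 
[... 4298 characters left out ...]
.  -96.  -97.  -96. -131. -132. -132. -139. -147. -367.]
 [-351. -353. -352. -352.  -97.  -96.  -96.  -95.  -98. -133. -135. -135. -140. -145. -359.]
 [-343. -346. -348. -344. -135.  -96.  -95.  -97.  -97. -133. -134. -137. -141. -148. -355.]
 [-339. -339. -342. -342. -137.  -97.  -97.  -96.  -98. -134. -135. -137. -140. -147. -350.]
 [-336. -336. -335. -337. -136.  -95.  -97.  -96.  -97. -131. -134. -135. -140. -145. -346.]]
side crop origin 232 119
knob 70 [ 0.5076 -0.1585  0.2502] [ 0.5377 -0.1339  0.2618] ((0.5224534273147583, -0.14687807857990265), 0.015674056485295296)[ WARN:0@17.196] global loadsave.cpp:1063 imwrite_ Unsupported depth image for selected encoder is fallbacked to CV_8U.
```

View pics/p1.png

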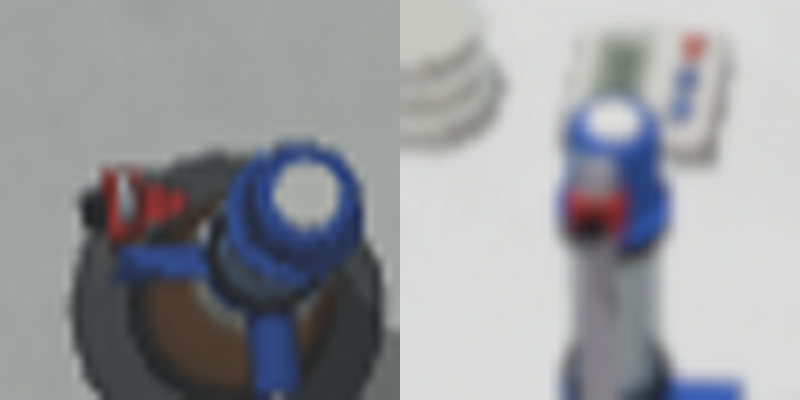

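The pointer's arrow shows at (275–281,180–183) in the top image: arrow top at about 267.5 mm, clamp 261–273 mm, so the tip is about 266 mm high, a 44 mm draw. The knob axis is at about (0.523,-0.1466).

```bash
python3 -m handwheel '[0,0,0,0,0,0.118,85,0,0,0,0,0,0.118,85,0,0,0,0,0,0.118,85,0,0,0,0,0,0.118,85,0,0,0,0,0,0.118,85,0,0,0,0,0,0.118,85,0,0,0,0,0,0.118,85,0,0,0,0,0,0.118,85]'|sed -n 1,3p; python3 -m handwheel '[0,0,0,0,0,0.118,85,0,0,0,0,0,0.118,85,0,0,0,0,0,0.118,85,0,0,0,0,0,0.118,85,0,0,0,0,0,0,85]'|sed -n 1,3p; python3 go.py .523 -.1466 .385 -1.486
```

```text
time_s: 18.2
eef_pos: [0.3189, 0.1578, 0.3994]
tool_rot: [3.141, 0.0, 2.127]
time_s: 18.62
eef_pos: [0.3189, 0.1579, 0.3994]
tool_rot: [3.142, -0.0, 1.659]
shift [-321.2  176.5   14.4] turn [ 0.0001 -0.      0.0034] pos [0.3189 0.1579 0.3994] t 18.62 F [-0.7 -0.3  0. ] op 84.8 ff 0.0
```

```bash
python3 -m handwheel '[-15,8,0,0,0,0,85,-25,14,0,0,0,0,85,-25,14,0,0,0,0,85,-25,14,0,0,0,0,85,-25,14,0,0,0,0,85,-25,14,0,0,0,0,85,-25,14,0,0,0,0,85,-25,14,0,0,0,0,85]'|sed -n 1,3p; python3 -m handwheel '[-25,14,0,0,0,0,85,-25,14,0,0,0,0,85,-25,14,0,0,0,0,85,-25,14,0,0,0,0,85,-18,10,0,0,0,0,85,-10,5,0,0,0,0,85,0,0,0,0,0,0,85]'|sed -n 1,3p;  python3 go.py .523 -.1466 .304 -1.486
```

```text
time_s: 19.28
eef_pos: [0.4421, -0.0232, 0.3994]
tool_rot: [3.141, -0.0, 1.664]
time_s: 19.87
eef_pos: [0.5245, -0.1446, 0.3983]
tool_rot: [-3.14, -0.0, 1.66]
shift [-1.9 -1.6 94.3] turn [-0.0012 -0.0002  0.0048] pos [ 0.5245 -0.1446  0.3983] t 19.87 F [-0.6  0.2  0.6] op 85.0 ff 0.0
```

```bash
python3 -m handwheel '[-2,-1.5,10,0,0,0,85,0,0,20,0,0,0,85,0,0,20,0,0,0,85,0,0,15,0,0,0,85,0,0,10,0,0,0,85,0,0,0,0,0,0,85,0,0,0,0,0,0,85,0,0,0,0,0,0,85]'|sed -n 1,4p; python3 - <<'E'
from h import *
E=[];im=[]
for n in("top","side"):
    for _ in range(4): p,d=read_camera(n); E.append(sense()['eef_pos'])
    np.savez(f"pics/{n}_pre.npz",p=p,d=d); C=cloud(n,d)
    u,v=proj(n,[.523,-.1466,.25])[0].astype(int); im.append(cv2.resize(p[v-25:v+25,u-25:u+25,::-1],(400,400),interpolation=2))
print(np.mean(E,0).round(4),np.std(E,0).round(4)); cv2.imwrite("pics/g1.png",np.hstack(im))
E
python3 go.py .523 -.1466 .304 -1.486
```

```text
time_s: 20.53
eef_pos: [0.5227, -0.1447, 0.3257]
tool_rot: [3.14, 0.001, 1.662]
wrist_force: [0.1, -0.4, 0.2]
[ 0.5227 -0.1451  0.3253] [0.0001 0.0001 0.0004]
shift [-1.5  0.3 20.7] turn [0.0005 0.0002 0.0051] pos [ 0.5225 -0.1452  0.3247] t 20.93 F [ 0.5 -0.   0.3] op 84.8 ff 0.0
```

View pics/g1.png

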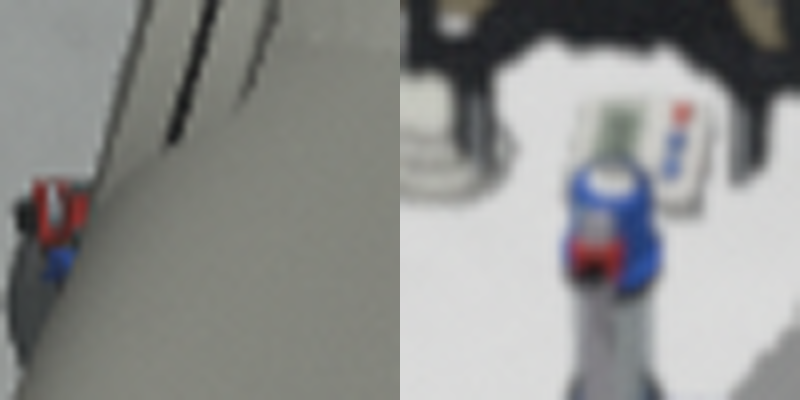

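The side view shows open fingers straddling the knob, at x 475 and 745 around the knob at 613. Descending and closing gently.

```bash
python3 -m handwheel '[-1.5,0,8,0,0,0.005,85,0,0,8,0,0,0,85,0,0,4,0,0,0,85,0,0,0,0,0,0,85,0,0,0,0,0,0,60,0,0,0,0,0,0,45,0,0,0,0,0,0,40,0,0,0,0,0,0,38]' 20; python3 -m handwheel '[0,0,0,0,0,0,36,0,0,0,0,0,0,34,0,0,0,0,0,0,33,0,0,0,0,0,0,32,0,0,0,0,0,0,31,0,0,0,0,0,0,30,0,0,0,0,0,0,29]'
```

```text
time_s: 21.6
eef_pos: [0.5227, -0.1466, 0.3048]
tool_rot: [3.141, 0.0, 1.656]
wrist_force: [0.3, 0.3, -0.7]
opening: 0.0391
finger_force: 0.0
time_s: 22.18
eef_pos: [0.5227, -0.1466, 0.3045]
tool_rot: [3.141, 0.0, 1.656]
wrist_force: [0.4, 0.1, -0.0]
opening: 0.029
finger_force: 0.2
```

```bash
python3 -m handwheel '[0,0,0,0,0,0,25,0,0,0,0,0,0,22,0,0,0,0,0,0,22,0,0,0,0,0,0,22]' 25;  python3 -m handwheel '[0,0,0,0,0,0,22,0,0,0,0,0,0,22]'
```

```text
time_s: 22.52
eef_pos: [0.5227, -0.1466, 0.3046]
tool_rot: [3.141, 0.0, 1.656]
wrist_force: [0.1, 0.7, 0.7]
opening: 0.0278
finger_force: 24.9
time_s: 22.68
eef_pos: [0.5227, -0.1466, 0.3046]
tool_rot: [3.141, 0.0, 1.656]
wrist_force: [0.1, -0.9, 1.7]
opening: 0.0278
finger_force: 24.9
```

```bash
python3 -m handwheel '[0,0,-1,0,0,0,22,0,0,-2,0,0,0,22,0,0,-2,0,0,0,22,0,0,-3,0,0,0,22,0,0,-2,0,0,0,22,0,0,0,0,0,0,22,0,0,0,0,0,0,22]'; python3 -m handwheel '[0,0,-2,0,0,0,22,0,0,-3,0,0,0,22,0,0,-3,0,0,0,22,0,0,-3,0,0,0,22,0,0,-3,0,0,0,22,0,0,-2,0,0,0,22,0,0,0,0,0,0,22]'
```

```text
time_s: 23.27
eef_pos: [0.5226, -0.1466, 0.3146]
tool_rot: [3.141, 0.0, 1.656]
wrist_force: [0.6, -0.2, -1.0]
opening: 0.0279
finger_force: 24.7
time_s: 23.85
eef_pos: [0.5228, -0.1466, 0.3311]
tool_rot: [3.14, 0.0, 1.656]
wrist_force: [-0.2, 0.9, -0.9]
opening: 0.0279
finger_force: 24.7
```

```bash
python3 -m handwheel '[0,0,-2,0,0,0,22,0,0,-3,0,0,0,22,0,0,-3,0,0,0,22,0,0,-3,0,0,0,22,0,0,-3,0,0,0,22,0,0,-2.5,0,0,0,22,0,0,0,0,0,0,22,0,0,0,0,0,0,22]'; python3 - <<'E'
from h import *
np.set_printoptions(linewidth=200)
n="side"
F=[read_camera(n) for _ in range(6)]; E=sense()
p=np.mean([f[0] for f in F],0).astype(np.uint8); D=np.array([f[1] for f in F]); D[D==0]=np.nan; d=np.nanmedian(D,0); d[np.isnan(d)]=0; C=cloud(n,d)
print(E['eef_pos'],E['wrist_force'],E['time_s'])
A=np.load("pics/sideavg.npz")['d']; CA=cloud(n,A)
# columns over the rim beside the rail: z,y going down
for c in(250,256,257,258,259,260):
    for nm,Q in(("home",CA),("now",C)): print(c,nm,[(r,round(Q[r,c,2]*1000),round(Q[r,c,1]*1000)) for r in range(122,150)])
v,u=131,253; cv2.imwrite("pics/f1.png",cv2.resize(p[v-25:v+25,u-25:u+25,::-1],(600,600),interpolation=2))
E
```

```text
time_s: 24.52
eef_pos: [0.5226, -0.1466, 0.3471]
tool_rot: [3.141, 0.0, 1.656]
wrist_force: [-0.6, -0.3, -1.1]
opening: 0.0279
finger_force: 24.7
[ 0.52247159 -0.14656696  0.34670908] [ 0.26253957  0.86348025 -1.61391167] 24.8167
250 home [(122, 3, -490), (123, -1, -489), (124, 0, -482), (125, 0, -476), (126, 1, -470), (127, -1, -466), (128, -1, -460), (129, 13, -440), (130, 16, -430), (131, 16, -424), (132, 20, -415), (133, 254, -148), (134, 257, -141), (135, 255, -139), (136, 250, -140), (137, 245, -141), (138, 242, -141), (139, 237, -142), (140, 273, -99), (141, 274, -93), (142, 270, -94), (143, 266, -94), (144, 264, -92), (145, 220, -134), (146, 217, -134), (147, 1, -356), (148, 1, -352), (149, 3, -344)]
250 now [(122, 301, -142), (123, 298, -141), (124, 297, -138), (125, 292, -139), (126, 288, -140), (127, 285, -139), (128, 282, -138), (129, 276, -140), (130, 272, -141), (131, 269, -140), (132, 270, -135), (133, 268, -133), (134, 13, -412), (135, 8, -413), (136, 0, -416), (137, 1, -409), (138, -1, -406), (139, -1, -401), (140, 273, -98), (141, 274, -93), (142, 270, -94), (143, 2
[... 4474 characters left out ...]
39, 239, -145), (140, 234, -146), (141, 230, -146), (142, 225, -147), (143, 227, -141), (144, 225, -139), (145, 221, -139), (146, 219, -137), (147, 205, -147), (148, 203, -145), (149, 196, -148)]
260 now [(122, 307, -140), (123, 304, -138), (124, 302, -138), (125, 298, -138), (126, 294, -138), (127, 290, -138), (128, 287, -138), (129, 281, -140), (130, 278, -139), (131, 269, -145), (132, 269, -141), (133, 268, -138), (134, 18, -413), (135, 14, -412), (136, 10, -411), (137, 1, -415), (138, 2, -410), (139, -1, -407), (140, 223, -157), (141, 225, -151), (142, 222, -151), (143, 222, -146), (144, 224, -139), (145, 221, -138), (146, 217, -139), (147, 206, -146), (148, 200, -148), (149, 197, -147)]
```

View pics/f1.png

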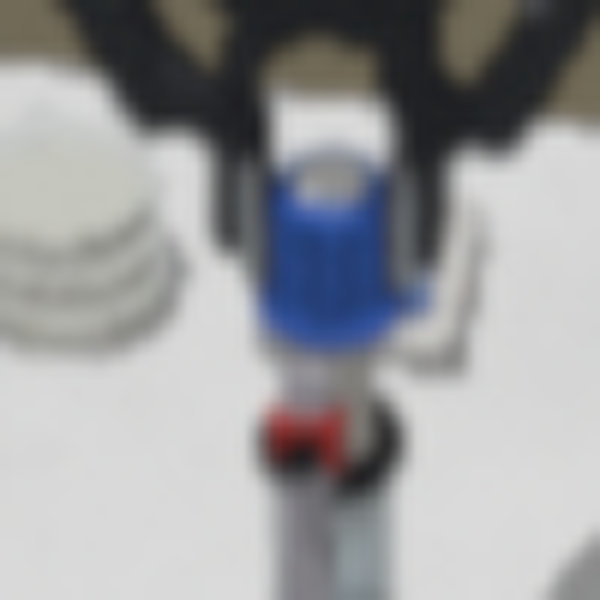

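The piston is drawn, rod visible below the knob, with the rim at (330,320) above the red pointer at (305,440). It has risen about 42.3 mm, so I go up the last 1.7 mm.

```bash
python3 -m handwheel '[0,0,-1,0,0,0,22,0,0,-0.7,0,0,0,22,0,0,0,0,0,0,22,0,0,0,0,0,0,22,0,0,0,0,0,0,22,0,0,0,0,0,0,22]'; python3 - <<'E'
from h import *
n="side"; Z=[];E=[]
for _ in range(8):
    p,d=read_camera(n); C=cloud(n,d); E.append(sense()['eef_pos'][2])
    P=C[116:124,250:258]; Z.append(P)
A=np.load("pics/sideavg.npz")['d']; CA=cloud(n,A)
f=lambda Q:[np.median(Q[(np.hypot(Q[...,0]-.5225,Q[...,1]+.1466)<.012)&(Q[...,2]>z0)&(Q[...,2]<z0+.02)][:,2]).round(4) for z0 in [.25,.295]]
print(np.mean(E),f(CA)[0],f(C)[1], sense()['wrist_force'],sense()['moment'])
p,d=read_camera("top");C=cloud("top",d);q=C[178:186,268:284];print("pointer z",(q[2:8,8:13,2]*1000).round())
E
```

```text
time_s: 25.32
eef_pos: [0.5226, -0.1466, 0.3486]
tool_rot: [-3.142, -0.0, 1.656]
wrist_force: [0.6, 0.3, -0.6]
opening: 0.028
finger_force: 24.7
0.3485899546844923 0.2597 0.3036 [-0.48772365 -0.07548004 -1.7596379 ] [0.01177017 0.01407331 0.02825368]
pointer z [[268. 269.  10.  14. 697.]
 [268. 268. 267. 665. 698.]
 [264. 268. 266. 680. 705.]
 [269. 264. 268. 697. 705.]
 [ 10.  10.  26. 703. 710.]
 [ 11.  25. 697. 707. 712.]]
  return _methods._mean(a, axis=axis, dtype=dtype,
  ret = ret.dtype.type(ret / rcount)
```

Lift measured by camera is 43.9 mm and by the arm 44.0 mm. The pointer is unmoved and the side forces are near zero, so I hand in.

```bash
python3 -c "
from cell import *
print(hand_in())"
```

```text
the job is handed in; nothing more can be done
None
```

Job handed in: both jars are upright in the two free cells, and the gripper still holds the piston, drawn 44 mm to the pointer's estimated height (about 266 mm, good to roughly 1 mm); the grade was not reported.

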